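# Slide the cereal bowl onto its place mat

### The job

Breakfast is being laid on the kitchen island. Slide the large bowl along the benchtop, without lifting it, to the middle of the round cork place mat, so that mat shows all around it, and let go of it. Leave the small bowl and the mug where they are.

Things in the scene. Friction and masses are not known exactly. Their poses are not given: they have to be found in the camera images.
- bowl: the large bowl: open, round, stoneware, steep sided, the widest of the crockery; 140 mm across the rim, 112 mm across the foot, 132 mm across at 17 mm height, 55 mm high, walls 5 mm, floor 6 mm thick, about 0.3 to 0.6 kg, stands upright and slides on the bare benchtop (z = 0). Origin: centre of its underside; z up; it is round, so its yaw does not matter
- round_mat: the round cork place mat, 180 mm across, 1 mm thin, fixed flat on the benchtop; things slide onto it without any step. Origin: its centre on the benchtop. A square mat of the same cork (160 mm), not listed, lies nearby (centres 180 to 270 mm apart) and is not the target; the bowl may slide across it
- small_bowl: the small bowl of the same stoneware and shape: 90 mm across the rim, 45 mm high, loose; must stay where it is. Origin: centre of its underside. (A jar, 64 mm across and 100 mm high, not listed, stands beyond the mats near the far edge of the bench)
- mug: a mug of the same stoneware, 80 mm across, 90 mm high, handle on its own +y side reaching about 35 mm beyond the wall, loose; must stay where it is, on the robot's left beyond the mats. Origin: centre of its underside
Not all that is in view belongs to the job. Leave any purple look-alike of the bowl alone.

How it is judged:
By the outcome, as a careful person would: the job done as asked, in the order asked, and still so for the second after the job is handed in, with the robot touching nothing.
It also fails if it takes over 38 s, if anything falls off the work surface, if the arm or the gripper's body presses on something with over 40 N, if the wrist force passes 120 N, or if a joint passes its speed limit or range.

### The arm

A 7-joint arm with a two-finger parallel gripper is mounted at the origin on the work surface. World frame = base frame: x ahead of the robot, y to its left, z up, the work surface at z = 0. Lengths are in m, angles in rad, forces in N, time in s.
With the tool pointing down it reaches from about 0.4 to 0.85 m from the base axis. Payload 6.9 kg.
Tool frame: the origin (TCP) lies on the centre line of the jaws, within the pads' length; the fingertips stand 14 mm ahead of it and the grasp point (between the pads) lies 5 mm behind it; z points along the fingers, y is the line along which they close (so a half turn about z gives the same grasp; the last joint's range is limited). The gripper opens to 85 mm and grips with 20 to 120 N. Pads are 22 mm wide; open, the fingers measure 114 mm over their backs; the gripper's body (76 mm by 85 mm) begins 54 mm behind the grasp point. The pads swing forward as they close: fully open they stand 13 mm farther back than shut.
Start: joints at [1.323, 0.507, -0.238, 1.5, 0.126, 1.149, -0.155], TCP at [0.217, -0.586, 0.245] pointing down, gripper open.
Joint ranges: [-3.08, 3.08], [-0.24, 2.05], [-1.43, 1.35], [0, 2.5], [-1.52, 4.66], [0.17, 1.96], [-2.89, 2.89]. Speed limits (rad/s): [2.39, 2.39, 3.14, 3.14, 3.14, 3.14, 3.14].

### API

Orientations are given as a unit quaternion [x, y, z, w].
In Python, from rig import * gives the robot as it stands. The module is installed in compiled form; this text tells all that it offers.
- The arm moves only by the tool play_rows, never from a script. Its argument "increments" is a list of rows, each a list of 7 numbers: the shift along the tool's x, y, z in mm, then the turn, a rotation vector about the tool's x, y, z in rad, then the gripper command: -1 is fully open, 1 is shut, values between are in proportion. In form: [[x, y, z, ax, ay, az, hand], ...]. A call has 1 to 8 rows; each row shifts and turns the commanded pose from where the row before left it, along the tool's axes as they then stand; what a row does not reach is not made up. A row lasts 1/12 s, in which the tool goes at most 41.7 mm and 7.16 degrees, less where a joint would pass 70% of its speed; a pose out of reach is approached as far as the arm can. A call is refused whole if a number of a shift passes 41.7 or a number of a turn 0.125, either way. A call with a gripper value outside its range is refused whole. The fingers move at their own pace and stop on an object; "force" is the grip in N (left out, the last holds). Time passes only in rows, so rows that do not move let the fingers close. It gives the time, the measured TCP pose, the force, the opening and the grip force at its end, in the units of the state.
- state(): the state, without advancing time (a new reading comes with each control period).
- grab_frame(name): name is "scene" or "top" or "wrist"; returns a dict with "pixels" (480x640x3 uint8, blue, green, red), "range_z" (480x640 float32, m along the optical axis (not along the pixel's ray), 0 where there is no reading), "vfov" (degrees; the focal length in pixels is half the picture's height over the tangent of half this angle, whatever the lens; pixels are square), "cx", "cy" (the principal point, pixels), "D" ([k1, k2, p1, p2, k3] as OpenCV has them; the pictures are not rectified), "camera_from_world" (4x4, takes a point from world to camera coordinates); the wrist camera has in their place "tool_from_camera" (4x4, takes a point from camera to tool coordinates, whose origin is the TCP and whose axes are the flange's). Camera axes: x right, y down, z forward; pixel columns grow to the right and rows downward; lengths in m; the calibration is good to about 2 mm. A picture is of the moment at which its call begins: read the wrist's pose just before it.
- job_done(): hands the job in; it is judged then, once.
The state is a dict: "time": time; "joints": joint angles; "joint_vel": joint speeds; "effort": joint torques, N m; "eef_pos": TCP position; "eef_rot": TCP orientation; "wrist_force": force on the tool from outside, world axes, zero at the start; "wrist_torque": the same for the moment, N m; "finger_gap": opening from 0.0 (shut) to 1.0 (fully open); "gripper_force": force on a finger pad.
Only numpy, scipy, OpenCV 4.12 (cv2) and the standard library are available. Lean on these libraries where they do the work, as an engineer would, in place of code of your own. Each camera call takes 0.05 s, during which the arm holds its last target. There are 200 camera calls.

## Working session

There is one attempt and no reset: what is moved stays moved. The work goes in short steps, Python scripts to look and compute and a tool call to move; the robot and the scene stay as the last step left them, time stands still between calls to the robot, and variables do not carry over. Pictures are saved under pics/ and viewed, at most 10 in all, crops included, and the job is handed in when it is done.

Besides the shell and the picture viewer there is one more tool, called after "Emit:" by a JSON object that holds its "op" and its "data", one argument or row to a line. play_rows: Moves the arm, as the interface text tells. Its arguments: {"type":"object","properties":{"increments":{"type":"array","items":{"type":"array","items":{"type":"number"}}},"force":{"type":"number"}},"required":["increments"]}

```bash
mkdir -p pics
cat > h.py <<'E'
from rig import *
import numpy as np, cv2
def K(f):
    F=240/np.tan(np.radians(f["vfov"])/2); return np.array([[F,0,f["cx"]],[0,F,f["cy"]],[0,0,1.]])
def ray(f,uv,z):
    p=cv2.undistortPoints(np.array(uv,float).reshape(-1,1,2),K(f),np.array(f["D"],float)).reshape(-1,2)
    T=np.linalg.inv(f["camera_from_world"]); d=np.c_[p,np.ones(len(p))]@T[:3,:3].T; o=T[:3,3]
    return o+d*((z-o[2])/d[:,2])[:,None]
E
python3 - <<'E'
from h import *
s=state();print({k:np.round(s[k],3) for k in s})
for n in("top","scene"):
    f=grab_frame(n);cv2.imwrite(f"pics/{n}0.png",f["pixels"])
    print(n,np.linalg.inv(f["camera_from_world"]).round(2).tolist(),f["vfov"],f["D"])
E
```

```text
{'time': np.float64(0.0), 'joints': array([ 1.322,  0.508, -0.238,  1.501,  0.126,  1.149, -0.155]), 'joint_vel': array([-0.002, -0.   ,  0.002,  0.   , -0.001, -0.001,  0.001]), 'effort': array([ 1.0000e-03, -6.2060e+01, -2.1860e+00, -2.4966e+01,  1.3000e-02,
        1.2000e-02,  0.0000e+00]), 'eef_pos': array([ 0.216, -0.586,  0.244]), 'eef_rot': array([ 0.984,  0.176, -0.   , -0.001]), 'wrist_force': array([-0.288,  0.271, -0.238]), 'wrist_torque': array([-0.023, -0.03 ,  0.008]), 'gripper_force': np.float64(0.0), 'finger_gap': np.float64(1.001)}
top [[-0.02, -0.99, 0.16, 0.25], [-1.0, 0.02, -0.02, -0.05], [0.01, -0.16, -0.99, 1.12], [0.0, 0.0, 0.0, 1.0]] 50.105636307237376 [-0.06344606  0.          0.          0.          0.        ]
scene [[0.3, 0.6, -0.74, 1.33], [0.95, -0.19, 0.23, -0.32], [-0.01, -0.77, -0.63, 0.82], [0.0, 0.0, 0.0, 1.0]] 44.385514776209 [-0.06447782  0.          0.          0.          0.        ]
```

View pics/top0.png

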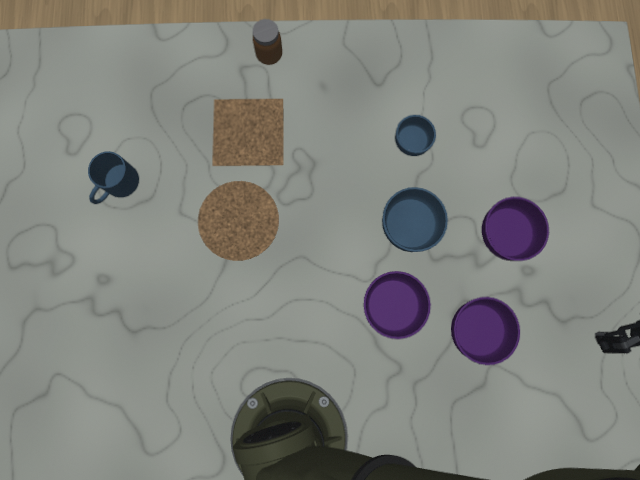

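View pics/scene0.png

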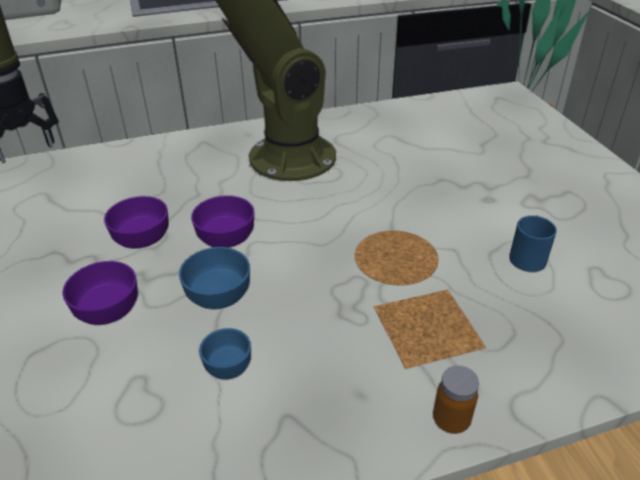

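Top view: three purple bowls at (397,305), (486,330) and (515,229), which are look-alikes to leave alone. The blue round things are the small bowl (415,135), the mug (113,175, with handle) and the wide open bowl (415,219). The last one is the target, because it is blue and the widest of the crockery. The round mat is at (238,220), the square mat at (248,132) and the jar at (267,42). The scene view agrees: large blue bowl at (215,277), round mat at (397,257).

```bash
cat > m.py <<'E'
from h import *
def measure(f):
    hsv=cv2.cvtColor(f["pixels"],cv2.COLOR_BGR2HSV); out=[]
    for n,lo,hi,z in(("blue",(98,70,30),(115,255,255),.055),("purple",(130,80,30),(155,255,255),.055),("cork",(5,70,60),(20,255,255),.001)):
        m=cv2.morphologyEx(cv2.inRange(hsv,lo,hi),cv2.MORPH_CLOSE,np.ones((5,5)))
        for c in cv2.findContours(m,cv2.RETR_EXTERNAL,cv2.CHAIN_APPROX_NONE)[0]:
            if cv2.contourArea(c)<600 or c[:,0,1].min()<30: continue
            h=cv2.convexHull(c); P=ray(f,h.reshape(-1,2),z)[:,:2].astype(np.float32)
            (x,y),r=cv2.minEnclosingCircle(P.reshape(-1,1,2)); q=cv2.moments(h)
            print(n,"px",(round(q["m10"]/q["m00"]),round(q["m01"]/q["m00"])),"xy",round(x,4),round(y,4),"dia",round(2*r,4),"area-dia",round(2*np.sqrt(cv2.contourArea(P)/np.pi),4))
E
python3 - <<'E'
from m import *
f=grab_frame("top");measure(f)
cv2.imwrite("pics/crop.png",cv2.resize(f["pixels"][90:370,340:580],None,fx=2,fy=2))
E
```

```text
blue px (414, 219) xy 0.4457 -0.273 dia 0.1408 area-dia 0.1372
blue px (110, 177) xy 0.5483 0.3753 dia 0.1243 area-dia 0.1091
blue px (415, 135) xy 0.6332 -0.2838 dia 0.0939 area-dia 0.0887
purple px (486, 330) xy 0.2103 -0.4086 dia 0.1434 area-dia 0.1388
purple px (397, 305) xy 0.2688 -0.2273 dia 0.1375 area-dia 0.1362
purple px (515, 229) xy 0.4218 -0.4877 dia 0.1469 area-dia 0.1401
cork px (238, 220) xy 0.4618 0.1065 dia 0.1789 area-dia 0.1772
cork px (248, 132) xy 0.6664 0.0846 dia 0.2208 area-dia 0.1771
```

View pics/crop.png

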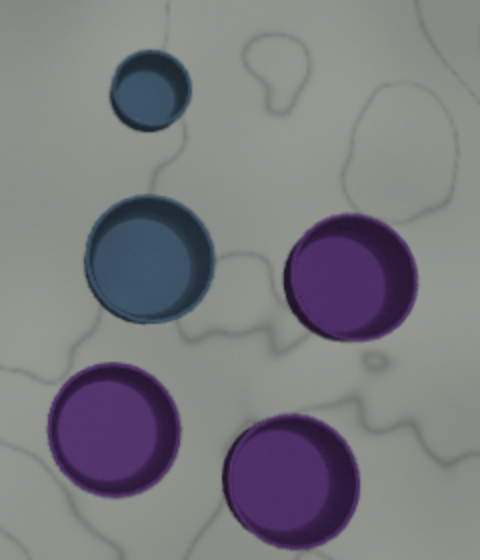

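The crop shows one large blue bowl (crop 150,258), the smaller blue bowl (150,90) and three purple ones. The large blue one is the target: it measures 140 mm across at (0.446, -0.273). The round mat measures 179 mm across at (0.462, 0.107). My plan is to put the shut fingers inside the bowl and tow it by its leading wall.

Emit:
{"op": "play_rows", "data": {
  "increments": [
    [32,-22,0,0,0,0,1],
    [32,-22,0,0,0,0,1],
    [32,-22,0,0,0,0,1],
    [32,-22,0,0,0,0,1],
    [32,-22,0,0,0,0,1],
    [32,-22,0,0,0,0,1],
    [32,-22,0,0,0,0,1],
    [32,-22,0,0,0,0,1]
  ]
}}

```text
time: 0.82
eef_pos: [0.3963, -0.3308, 0.2453]
eef_rot: [0.984, 0.176, -0.0, -0.0]
wrist_force: [1.2, -0.6, 0.0]
finger_gap: -0.002
gripper_force: 0.0
```

Emit:
{"op": "play_rows", "data": {
  "increments": [
    [0,0,0,0,0,-0.12,1],
    [0,0,0,0,0,-0.12,1],
    [0,0,0,0,0,-0.12,1],
    [0,0,0,0,0,-0.12,1],
    [0,0,0,0,0,-0.12,1],
    [0,0,0,0,0,-0.12,1],
    [0,0,0,0,0,-0.12,1],
    [0,0,0,0,0,-0.12,1]
  ]
}}

```text
time: 1.48
eef_pos: [0.3955, -0.3324, 0.2451]
eef_rot: [0.79, 0.613, -0.0, -0.0]
wrist_force: [-0.8, -0.2, 0.1]
finger_gap: -0.001
gripper_force: 0.0
```

```bash
cat > w.py <<'E'
from h import *
from scipy.spatial.transform import Rotation as R
s=state();r=R.from_quat(s["eef_rot"]).as_matrix();p=np.array(s["eef_pos"])
print(round(float(s["time"]),2),p.round(4),"x",r[:,0].round(3),"z",r[:,2].round(3),"j",np.round(s["joints"],2),"F",np.round(s["wrist_force"],1),"gap",round(float(s["finger_gap"]),2))
def to(*g): print("tool mm to",g,(r.T@(np.array(g)-p)*1e3).round(1))
E
python3 -c "
from w import *
to(.447,-.262,.12)"
```

```text
1.48 [ 0.3955 -0.3324  0.2451] x [0.248 0.969 0.   ] z [-0.  0. -1.] j [ 1.04  0.37 -0.54  1.78  0.22  1.05  0.17] F [-0.8 -0.2  0.1] gap -0.0
tool mm to (0.447, -0.262, 0.12) [ 81.   32.5 125.1]
```

Emit:
{"op": "play_rows", "data": {
  "increments": [
    [20,8,25,0,0,0,1],
    [20,8,25,0,0,0,1],
    [20,8,25,0,0,0,1],
    [20,8,25,0,0,0,1],
    [0,0,12,0,0,-0.1,1],
    [0,0,12,0,0,-0.11,1],
    [0,0,0,0,0,0,1],
    [0,0,0,0,0,0,1]
  ]
}}

```text
time: 2.15
eef_pos: [0.4465, -0.2631, 0.1208]
eef_rot: [0.725, 0.689, -0.0, -0.001]
wrist_force: [0.3, -0.2, 0.1]
finger_gap: -0.002
gripper_force: 0.0
```

```bash
python3 -c "
from w import *
to(.447,-.262,.033)
f=grab_frame('scene');cv2.imwrite('pics/s1.png',f['pixels'][180:420,60:380])"
```

```text
2.15 [ 0.4465 -0.2631  0.1208] x [0.05  0.999 0.001] z [-0.001  0.001 -1.   ] j [ 0.85  0.53 -0.54  1.94  0.38  0.78  0.04] F [ 0.3 -0.2  0.1] gap -0.0
tool mm to (0.447, -0.262, 0.033) [ 1.1  0.5 87.8]
```

View pics/s1.png

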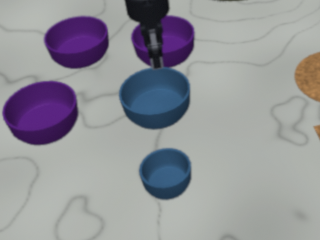

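The fingers (crop 155,55) stand over the large blue bowl (crop 155,97) with free space below. I'll descend to TCP z of about 0.034, leaving the tips about 14 mm above the bowl's floor.

Emit:
{"op": "play_rows", "data": {
  "increments": [
    [0,0,22,0,0,0,1],
    [0,0,22,0,0,0,1],
    [0,0,22,0,0,0,1],
    [0,0,12,0,0,0,1],
    [0,0,9,0,0,0,1],
    [0,0,0,0,0,0,1],
    [0,0,0,0,0,0,1]
  ]
}}

```text
time: 2.78
eef_pos: [0.4473, -0.2636, 0.0349]
eef_rot: [0.724, 0.69, 0.0, 0.0]
wrist_force: [0.0, -0.1, 0.7]
finger_gap: 0.0
gripper_force: 0.0
```

Emit:
{"op": "play_rows", "data": {
  "increments": [
    [6,0,0,0,0,0,1],
    [6,0,0,0,0,0,1],
    [6,0,0,0,0,0,1],
    [6,0,0,0,0,0,1],
    [6,0,0,0,0,0,1],
    [8,0,0,0,0,0,1],
    [8,0,0,0,0,0,1],
    [8,0,0,0,0,0,1]
  ]
}}

```text
time: 3.45
eef_pos: [0.4496, -0.2093, 0.0345]
eef_rot: [0.724, 0.69, -0.0, 0.0]
wrist_force: [-0.3, -4.1, 1.4]
finger_gap: -0.004
gripper_force: 2.1
```

Emit:
{"op": "play_rows", "data": {
  "increments": [
    [10,0,0,0,0,0,1],
    [10,0,0,0,0,0,1],
    [10,0,0,0,0,0,1],
    [10,0,0,0,0,0,1],
    [10,0,0,0,0,0,1],
    [10,0,0,0,0,0,1],
    [10,0,0,0,0,0,1],
    [10,0,0,0,0,0,1]
  ]
}}

```text
time: 4.12
eef_pos: [0.4532, -0.1286, 0.0344]
eef_rot: [0.724, 0.69, -0.0, 0.0]
wrist_force: [-0.6, -5.6, 4.0]
finger_gap: 0.005
gripper_force: 2.9
```

```bash
python3 -c "
from w import *
f=grab_frame('scene');cv2.imwrite('pics/s2.png',f['pixels'][150:420,60:460])"
```

```text
4.12 [ 0.4532 -0.1286  0.0344] x [ 0.047  0.999 -0.   ] z [-0. -0. -1.] j [ 0.49  0.6  -0.4   2.14  0.49  0.49 -0.33] F [-0.6 -5.6  4. ] gap 0.0
```

View pics/s2.png

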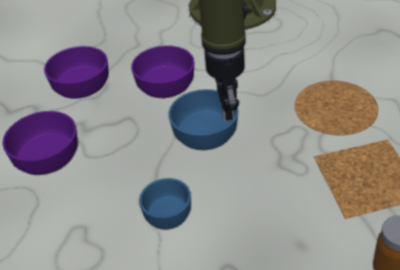

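The bowl (crop 203,120) is being towed flat by the fingers on its leading inside wall. I'll carry on.

Emit:
{"op": "play_rows", "data": {
  "increments": [
    [11,0,0,0,0,0,1],
    [11,0,0,0,0,0,1],
    [11,0,0,0,0,0,1],
    [11,0,0,0,0,0,1],
    [11,0,0,0,0,0,1],
    [11,0,0,0,0,0,1],
    [11,0,0,0,0,0,1],
    [11,0,0,0,0,0,1]
  ]
}}

```text
time: 4.83
eef_pos: [0.4568, -0.0412, 0.0343]
eef_rot: [0.724, 0.69, -0.001, -0.0]
wrist_force: [-0.4, -5.7, 3.2]
finger_gap: -0.0
gripper_force: 3.0
```

Emit:
{"op": "play_rows", "data": {
  "increments": [
    [11,0,0,0,0,0,1],
    [11,0,0,0,0,0,1],
    [11,0,0,0,0,0,1],
    [11,0,0,0,0,0,1],
    [11,0,0,0,0,0,1],
    [11,0,0,0,0,0,1],
    [11,0,0,0,0,0,1],
    [11,0,0,0,0,0,1]
  ]
}}

```text
time: 5.5
eef_pos: [0.4605, 0.0462, 0.0342]
eef_rot: [0.724, 0.69, -0.001, -0.0]
wrist_force: [0.1, -7.2, 6.1]
finger_gap: 0.001
gripper_force: 3.5
```

Emit:
{"op": "play_rows", "data": {
  "increments": [
    [11,0,0,0,0,0,1],
    [11,0,0,0,0,0,1],
    [11,0,0,0,0,0,1],
    [11,0,0,0,0,0,1],
    [8,0,0,0,0,0,1],
    [4,0,0,0,0,0,1],
    [2,0,0,0,0,0,1],
    [0,0,0,0,0,0,1]
  ]
}}

```text
time: 6.17
eef_pos: [0.4633, 0.1045, 0.0341]
eef_rot: [0.723, 0.691, -0.001, -0.0]
wrist_force: [-1.0, -2.8, 2.1]
finger_gap: -0.003
gripper_force: 1.5
```

```bash
python3 -c "
from w import *
from m import measure
measure(grab_frame('top'))
f=grab_frame('top');cv2.imwrite('pics/t3.png',f['pixels'][60:360,60:480])"
```

```text
6.17 [0.4633 0.1045 0.0341] x [ 0.046  0.999 -0.001] z [-0.001 -0.001 -1.   ] j [-0.04  0.6  -0.34  2.13  0.42  0.48 -0.75] F [-1.  -2.8  2.1] gap -0.0
blue px (110, 177) xy 0.5483 0.3755 dia 0.1241 area-dia 0.1092
blue px (415, 135) xy 0.6332 -0.2838 dia 0.0939 area-dia 0.0886
purple px (486, 330) xy 0.2103 -0.4086 dia 0.1434 area-dia 0.1388
purple px (397, 305) xy 0.2688 -0.2273 dia 0.1375 area-dia 0.1362
purple px (515, 229) xy 0.4216 -0.4878 dia 0.1469 area-dia 0.1401
cork px (249, 122) xy 0.689 0.085 dia 0.1924 area-dia 0.1488
```

View pics/t3.png

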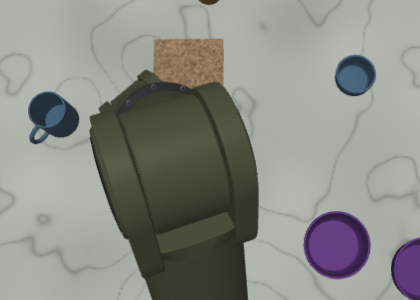

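The arm hides the bowl from the top camera, so I'll measure the rim through the scene camera's depth instead.

```bash
cat > rim.py <<'E'
from h import *
def rim(f,c0=(.46,.06)):
    hsv=cv2.cvtColor(f["pixels"],cv2.COLOR_BGR2HSV); m=cv2.inRange(hsv,(95,60,20),(118,255,255))
    v,u=np.nonzero((m>0)&(f["range_z"]>0)); z=f["range_z"][v,u]
    p=cv2.undistortPoints(np.c_[u,v].astype(float).reshape(-1,1,2),K(f),np.array(f["D"],float)).reshape(-1,2)
    W=(np.c_[p*z[:,None],z,np.ones(len(z))]@np.linalg.inv(f["camera_from_world"]).T)[:,:3]
    W=W[np.hypot(W[:,0]-c0[0],W[:,1]-c0[1])<.13]; print("z max",np.percentile(W[:,2],99).round(3))
    P=W[W[:,2]>.050][:,:2]
    A=np.c_[2*P,np.ones(len(P))]; s=np.linalg.lstsq(A,(P**2).sum(1),rcond=None)[0]
    print("n",len(P),"centre",s[:2].round(4),"dia",round(2*np.sqrt(s[2]+s[:2]@s[:2]),4),"range",P.min(0).round(3),P.max(0).round(3))
E
python3 -c "
from rim import *
rim(grab_frame('scene'))"
```

```text
z max 0.185
n 691 centre [0.4639 0.0471] dia 0.1224 range [ 0.392 -0.016] [0.533 0.123]
```

The rim spans x 0.392–0.533 and y -0.016–0.123 (140 mm across), so its centre is about (0.463, 0.053). There are about 53 mm left to go. I'll push 52 mm, ending slowly, then back off the wall and rise.

Emit:
{"op": "play_rows", "data": {
  "increments": [
    [6,0,0,0,0,0,1],
    [9,0,0,0,0,0,1],
    [10,0,0,0,0,0,1],
    [10,0,0,0,0,0,1],
    [8,0,0,0,0,0,1],
    [5,0,0,0,0,0,1],
    [3,0,0,0,0,0,1],
    [1,0,0,0,0,0,1]
  ]
}}

```text
time: 6.98
eef_pos: [0.4665, 0.157, 0.0342]
eef_rot: [0.723, 0.691, -0.0, -0.0]
wrist_force: [0.2, -2.5, -1.1]
finger_gap: 0.005
gripper_force: 1.1
```

Emit:
{"op": "play_rows", "data": {
  "increments": [
    [0,0,0,0,0,0,1],
    [-10,0,0,0,0,0,1],
    [-20,0,0,0,0,0,1],
    [-18,0,0,0,0,0,1],
    [0,0,-20,0,0,0,1],
    [0,0,-35,0,0,0,1],
    [0,0,-35,0,0,0,1],
    [0,0,-25,0,0,0,1]
  ]
}}

```text
time: 7.65
eef_pos: [0.4649, 0.1078, 0.1518]
eef_rot: [0.724, 0.69, 0.001, 0.0]
wrist_force: [1.3, -0.3, 0.4]
finger_gap: 0.002
gripper_force: 0.0
```

Emit:
{"op": "play_rows", "data": {
  "increments": [
    [-40,0,0,0,0,0,1],
    [-40,0,0,0,0,0,1],
    [-40,0,0,0,0,0,1],
    [-40,0,0,0,0,0,1],
    [-40,0,0,0,0,0,1],
    [-40,0,0,0,0,0,1],
    [-10,0,0,0,0,0,1],
    [0,0,0,0,0,0,1]
  ]
}}

```text
time: 8.32
eef_pos: [0.4517, -0.1462, 0.1491]
eef_rot: [0.726, 0.687, -0.001, 0.0]
wrist_force: [0.3, -0.2, -0.4]
finger_gap: 0.003
gripper_force: 0.0
```

```bash
python3 -c "
from w import *
from m import measure
f=grab_frame('top');measure(f);cv2.imwrite('pics/t4.png',f['pixels'])"
```

```text
8.32 [ 0.4517 -0.1462  0.1491] x [ 0.055  0.999 -0.001] z [-0.    -0.001 -1.   ] j [ 0.59  0.41 -0.46  2.02  0.26  0.77 -0.08] F [ 0.3 -0.2 -0.4] gap 0.0
blue px (234, 215) xy 0.4633 0.1074 dia 0.1398 area-dia 0.1367
blue px (110, 177) xy 0.5481 0.3757 dia 0.1244 area-dia 0.1091
purple px (500, 318) xy 0.2369 -0.4435 dia 0.1067 area-dia 0.0754
purple px (515, 229) xy 0.4216 -0.4878 dia 0.1469 area-dia 0.1401
cork px (239, 221) xy 0.4618 0.1065 dia 0.1789 area-dia 0.1741
cork px (248, 132) xy 0.6664 0.0846 dia 0.2208 area-dia 0.1771
```

View pics/t4.png

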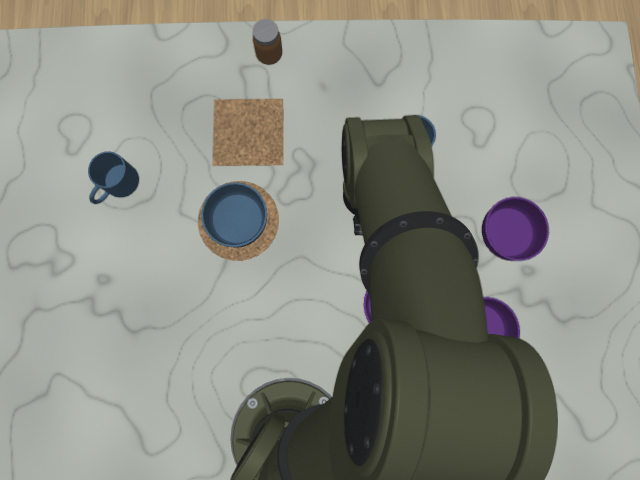

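The bowl (234,215) stands on the round mat (239,221). Its centre measures within 2 mm of the mat's, and the pixel offset is rim-height parallax. The mug hasn't moved, the small bowl measured unmoved during the tow, and the gripper is clear at z 0.15.

```bash
python3 -c "
from rig import *
print(job_done())"
```

```text
the job is handed in; nothing more can be done
None
```

The large bowl was slid to the middle of the round cork mat, about 2 mm off centre, and released; the small bowl and mug were left where they were, and the job is handed in.

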